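# Put the calibration sphere away in its keeping box

### The arm

A 6-joint arm with a two-finger parallel gripper is mounted at the origin on the work surface. World frame = base frame: x ahead of the robot, y to its left, z up, the work surface at z = 0. Lengths are in m, angles in rad, forces in N, time in s.
With the tool pointing down it reaches from about 0.425 to 0.95 m from the base axis. Payload 3.5 kg.
Tool frame: the origin (TCP) lies midway between the tips of the shut fingers; the grasp point (between the pads) lies ctrl.grasp_offset behind it (ctrl.grasp_offset is the distance from the TCP to the grasp point, in m); x points along the fingers, y is the direction in which the jaws open and shut, and the axes are right-handed (so a half turn about x gives the same grasp; the last joint's range is limited). The gripper opens to 85 mm and grips with 20 to 120 N. Pads are 22 mm wide; open, the fingers measure 114 mm over their backs; the gripper's body (76 mm by 85 mm) begins 54 mm behind the grasp point. The pads swing forward as they close: fully open they stand 13 mm farther back than shut.
Start: joints at [-1.403, 0.286, 1.577, -0, 1.279, -0.15], TCP at [0.211, -0.641, 0.231] pointing down, gripper open.
Joint ranges: [-2.77, 2.77], [-0.9, 2.22], [0.21, 2.48], [-1.53, 4.67], [0.24, 2.81], [-2.84, 2.84]. Speed limits (rad/s): [2.79, 2.79, 3.14, 3.14, 3.14, 3.14].

### API

Orientations are given as a unit quaternion [x, y, z, w].
In Python, from plant import readout, read_camera, sign_off, ctrl gives the robot as it stands.
- The arm moves only by the tool drive_tool, never from a script. Its argument "steps" is a list of rows, each a list of 5 numbers: the shift along the tool's x, y, z in cm, then the turn about the tool's x in degrees, then the opening, from 0 (shut) to 1 (fully open). A call has 1 to 10 rows; each row shifts and turns the commanded pose from where the row before left it, along the tool's axes as they then stand; what a row does not reach is not made up. A row lasts 1/10 s, in which the tool goes at most 50 mm and 8.59 degrees, less where a joint would pass 70% of its speed; a pose out of reach is approached as far as the arm can. A call is refused whole if a number of a shift passes 5 or a number of a turn 8.59, either way. A call with a gripper value outside its range is refused whole. The fingers move at their own pace and stop on an object; "force" is the grip in N (left out, the last holds). Time passes only in rows, so rows that do not move let the fingers close. It gives the time, the measured TCP pose, the force and the opening at its end, in the units of the state.
- readout.get_state(): the state, without advancing time (a new reading comes with each control period).
- read_camera(name): name is "side" or "top"; returns a dict with "frame" (480x640x3 uint8, red, green, blue), "vertical_fov" (degrees; the focal length in pixels is half the picture's height over the tangent of half this angle, whatever the lens; pixels are square), "cx", "cy" (the principal point, pixels), "eye" and "orientation" of the camera in the world. Camera axes: x right, y up, looking along -z (the intrinsics and any distortion apply to the point x, -y, -z); pixel columns grow to the right and rows downward; lengths in m; the calibration is good to about 2 mm. A picture is of the moment at which its call begins. There is no depth.
- sign_off(): hands the job in, once; it reports no verdict.
The state is a dict: "time": time; "qpos": joint angles; "dq": joint speeds; "joint_efforts": joint torques, N m; "eef_pos": TCP position; "tcp_rot": TCP orientation; "contact_force": force on the tool from outside, world axes, zero at the start; "wrist_torque": the same for the moment, N m; "opening": opening from 0.0 (shut) to 1.0 (fully open).
Only numpy, scipy, OpenCV 4.12 (cv2) and the standard library are available. Lean on these libraries where they do the work, as an engineer would, in place of code of your own. Each camera call takes 0.05 s, during which the arm holds its last target. There are 200 camera calls.

### The job

Put the calibration sphere away in its grey keeping box: its foot is wider than the opening in the top, so tilt it to get the foot through, then stand it upright on the box floor, pushed up until the foot rests against the wall on the orange side, and let go. It is a precision piece, so do not drop or bang it against the box, and do not disturb the other instruments on the table.

Things in the scene. Friction and masses are not known exactly. Their poses are not given: they have to be found in the camera images.
- ref_sphere: Calibration sphere, loose, upright on the table, 0.3 to 0.5 kg, round about its z (up). Origin: centre of the foot's underside. Aluminium disc foot, diameter 90, 10 mm thick; steel stem, diameter 14, up to 64 mm; blue grip sleeve, diameter 26, from 64 to 102 mm (hold it here); thin neck; white ball, diameter 20, top at 122 mm.
- keep_box: Keeping box, grey, fixed, on the robot's left or right. Origin: on the table below the middle of its top opening; z up, +x to its orange side, away from the robot (yaw within 0.3 rad). In its frame: floor top at z = 6 mm; roof z = 111 to 116; inner wall faces at x = -80 and +60 mm, y = -75 and +75; walls 5 thick. The outside of the +x wall and the roof strip on that side are orange.
- opening (a point): Middle of the box's top opening, at the roof's upper face (116 mm over the table); axes as the box. The opening spans x -34 to +34 mm (too narrow for the foot laid flat) and y -65 to +65. Room under the roof: 46 mm beyond its -x edge, 26 mm beyond +x. With the sphere's top leaning about 25 degrees to -x, the low foot edge goes under the -x roof first; then right it.
- stop_wall (a point): Inner face of the box's orange-side wall, at floor level, middle of its width; axes as the box. With the foot touching it, the sphere's axis is 45 mm to -x of it.
- fixture: Bystander: aluminium plate 160 x 150 x 15 mm carrying pins and blocks up to 75 mm high, fixed to the table on the side where the box is not. Origin: centre of its underside.
- ring_gauge: Bystander: loose steel ring, outer diameter 70, hole 40, 22 mm high, lying flat beyond the sphere. Origin: centre of its underside.
- v_block: Bystander: loose steel V-block 70 x 45 x 45 mm. Origin: centre of its underside.
- screwdriver: Bystander: loose screwdriver lying on the table on the robot's right. Origin: on its underside.
- gauge_block: Bystander: loose steel block 60 x 35 x 20 mm lying on the table, far side. Origin: centre of its underside.
Mind the look-alikes: they are no part of the job. Leave any blue or purple look-alike of the keep_box alone.

How it is judged:
By the outcome, as a careful person would: the job done as asked, in the order asked, and still so for the second after the job is handed in, with the robot touching nothing.
It also fails if it takes over 48 s, if anything falls off the work surface, if the arm or the gripper's body presses on something with over 40 N, if the wrist force passes 120 N, or if a joint passes its speed limit or range.

## Working session

There is one attempt and no reset: what is moved stays moved. The work goes in short steps, Python scripts to look and compute and a tool call to move; the robot and the scene stay as the last step left them, time stands still between calls to the robot, and variables do not carry over. Pictures are saved under pics/ and viewed, about 8 in all and at most 12, crops included, and the job is handed in when it is done.

Besides the shell and the picture viewer there is one more tool, called after "Call:" as a command line: name --pt "numbers of a row" for each row, then --argument value for the rest. drive_tool: Moves the arm, as the interface text tells. Its arguments: {"type":"object","properties":{"steps":{"type":"array","items":{"type":"array","items":{"type":"number"}}},"force":{"type":"number"}},"required":["steps"]}

```bash
ls; mkdir -p pics; python3 - <<'E'
from plant import readout, read_camera, ctrl
import cv2,pickle
print(readout.get_state()); print(ctrl, [ (a,getattr(ctrl,a)) for a in dir(ctrl) if not a.startswith('_')])
d={}
for n in("side","top"):
    c=read_camera(n); d[n]=c; cv2.imwrite(f"pics/{n}0.png",c["frame"][:,:,::-1])
    print({k:v for k,v in c.items() if k!="frame"})
pickle.dump(d,open("c0.pkl","wb"))
E
```

```text
pics
{'time': 0.0, 'qpos': array([-1.40295553e+00,  2.87197522e-01,  1.57818216e+00,  6.77450464e-07,
        1.27859216e+00, -1.49991648e-01]), 'dq': array([-2.02368717e-03, -5.99426546e-04, -2.38868901e-04,  2.69418207e-04,
        1.75573094e-04, -3.38060367e-05]), 'joint_efforts': array([ 1.46029692e-03, -4.05971789e+01, -2.92630059e+01, -4.76533671e-05,
        5.76057384e-03, -1.23283730e-06]), 'eef_pos': array([ 0.21086564, -0.64052595,  0.22992314]), 'tcp_rot': array([-0.69818903, -0.11273935,  0.69820358, -0.11105707]), 'contact_force': array([0.51945648, 0.15222264, 0.11651054]), 'wrist_torque': array([ 0.0032577 ,  0.04124837, -0.01885021]), 'opening': 0.9951374621601593}
<Robot object at 0x7f1a653ffa10> [('Unreachable', <class 'plant.Unreachable'>), ('grasp_offset', 0.0187)]
{'vertical_fov': 43.36835137163773, 'cx': 320.7741708646042, 'cy': 249.6676645511268, 'eye': array([ 0.12005291, -1.12766834,  1.23469602]), 'orientation': array([ 0.3853455 , -0.06733988, -0.16398885,  0.9055837 ])}
{'vertical_fov': 46.54697761811531, 'cx': 310.51669602261643, 'cy': 229.55225040695308, 'eye': array([ 0.4129228 , -0.02682838,  1.3424055 ]), 'orientation': array([-0.03577977,  0.03366877,  0.7158196 , -0.69655475])}
```

View pics/top0.png

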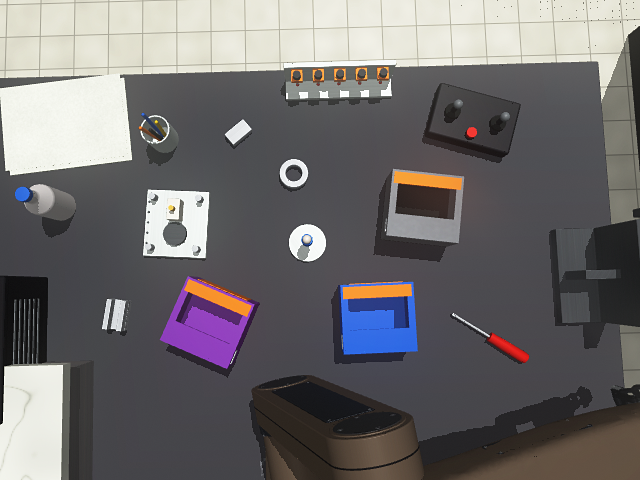

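View pics/side0.png

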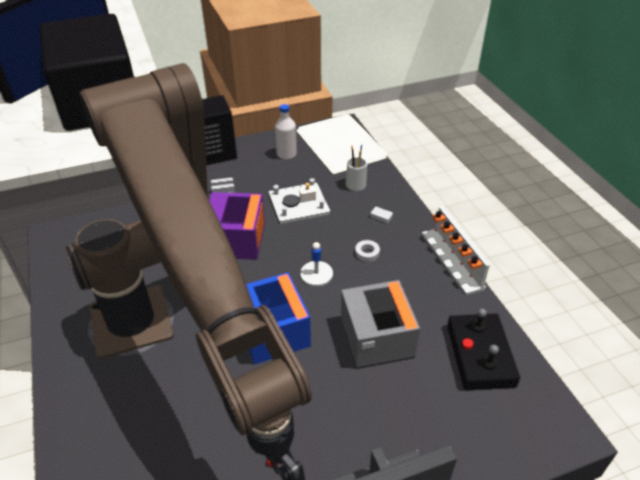

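The top view shows the grey box, open, at about (424,207) with its orange strip at (428,180). The sphere is at (307,242) with its foot on the table. The blue box (377,318) and purple box (210,322) are look-alikes. In the side view the grey box is at (380,322), its orange strip at (402,305), and the sphere at (317,262).

```bash
cat > h.py <<'E'
import numpy as np, cv2, pickle
from scipy.spatial.transform import Rotation as R
def cam(c):
    f=240/np.tan(np.radians(c["vertical_fov"])/2); return f,R.from_quat(c["orientation"]).as_matrix(),np.array(c["eye"])
def rays(c,uv):
    f,M,e=cam(c); uv=np.atleast_2d(uv).astype(float)
    d=np.c_[(uv[:,0]-c["cx"])/f,-(uv[:,1]-c["cy"])/f,-np.ones(len(uv))]@M.T
    return e,d
def plane(c,uv,z):
    e,d=rays(c,uv); return e+d*((z-e[2])/d[:,2])[:,None]
def proj(c,P):
    f,M,e=cam(c); q=(np.atleast_2d(P)-e)@M; return np.c_[c["cx"]+f*q[:,0]/-q[:,2],c["cy"]-f*q[:,1]/-q[:,2]]
def tri(c1,u1,c2,u2):
    e1,d1=rays(c1,u1);e2,d2=rays(c2,u2);d1=d1[0];d2=d2[0]
    t=np.linalg.lstsq(np.c_[d1,-d2],e2-e1,rcond=None)[0]
    a=e1+t[0]*d1;b=e2+t[1]*d2; return (a+b)/2,np.linalg.norm(a-b)
def mask(c,lo,hi,roi):
    m=cv2.inRange(cv2.cvtColor(c["frame"],cv2.COLOR_RGB2HSV),np.array(lo),np.array(hi)); k=np.zeros_like(m); x0,y0,x1,y1=roi; k[y0:y1,x0:x1]=m[y0:y1,x0:x1]
    n,l,s,ce=cv2.connectedComponentsWithStats(k); i=1+np.argmax(s[1:,4]); return ((l==i)*255).astype(np.uint8),ce[i],s[i,4]
def contour(m): return max(cv2.findContours(m,cv2.RETR_EXTERNAL,cv2.CHAIN_APPROX_NONE)[0],key=cv2.contourArea)[:,0,:]
E
python3 - <<'E'
from h import *
d=pickle.load(open("c0.pkl","rb")); T,S=d["top"],d["side"]
O=([5,120,90],[22,255,255])
mt,ct,_=mask(T,*O,(380,160,475,195)); ms,cs,_=mask(S,*O,(375,275,425,335))
print("strip tri",tri(T,ct,S,cs))
for n,c,m in(("top",T,mt),("side",S,ms)):
    p=plane(c,contour(m),.116)[:,:2].astype(np.float32)*1000
    r=cv2.minAreaRect(p); print(n,r,cv2.boxPoints(r).round(1).tolist())
B=([100,100,40],[130,255,255])
bt,cbt,a=mask(T,*B,(290,225,325,260)); bs,cbs,a2=mask(S,*B,(300,235,335,280))
print("sleeve",cbt,a,cbs,a2,tri(T,cbt,S,cbs))
W=([0,0,120],[180,70,255])
ft,_,a=mask(T,*W,(280,218,335,268)); fs,_,a2=mask(S,*W,(295,255,340,290))
for n,c,m in(("top",T,ft),("side",S,fs)):
    p=plane(c,contour(m),.01)[:,:2].astype(np.float32)*1000
    print(n,"foot",cv2.minEnclosingCircle(p),cv2.fitEllipse(p))
vis=[]
for c,ms_ in((T,(mt,bt,ft)),(S,(ms,bs,fs))):
    f=c["frame"][:,:,::-1].copy()
    for m in ms_: cv2.drawContours(f,[contour(m)],-1,(0,255,0),1)
    vis.append(f[150:350,250:500])
cv2.imwrite("pics/m.png",cv2.resize(np.vstack(vis),None,fx=1.5,fy=1.5))
E
```

```text
strip tri (array([ 0.63752609, -0.28869228,  0.11281593]), np.float64(0.00012890270009048382))
top ((637.0467529296875, -287.7543029785156), (150.18447875976562, 27.20305061340332), 81.9660415649414) [[613.0999755859375, -360.20001220703125], [640.0, -364.0], [661.0, -215.3000030517578], [634.0999755859375, -211.5]]
side ((636.1644287109375, -287.20428466796875), (150.71409606933594, 29.84969139099121), 82.09342193603516) [[611.0, -359.79998779296875], [640.5999755859375, -363.8999938964844], [661.2999877929688, -214.60000610351562], [631.7000122070312, -210.5]]
sleeve [306.57446809 240.5106383 ] 47 [316.08256881 254.37614679] 109 (array([ 0.51380049, -0.01542406,  0.07967103]), np.float64(0.002283602621545074))
top foot ((513.871337890625, -15.495359420776367), 44.980926513671875) ((514.0049438476562, -15.417519569396973), (87.38748168945312, 87.94344329833984), 96.54129791259766)
side foot ((514.9092407226562, -16.809955596923828), 50.11285400390625) ((514.3895263671875, -19.259794235229492), (92.69692993164062, 94.13964080810547), 66.20317077636719)
```

View pics/m.png

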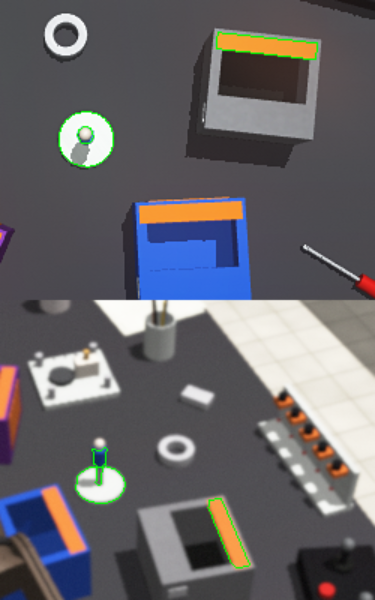

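```bash
python3 - <<'E'
from h import *
d=pickle.load(open("c0.pkl","rb")); T,S=d["top"],d["side"]
yaw=-.1395; ex=np.array([np.cos(yaw),np.sin(yaw),0]); ey=np.array([-np.sin(yaw),np.cos(yaw),0]); o=np.array([.5876,-.2806,.116])
for n,c in(("top",T),("side",S)):
    g=cv2.GaussianBlur(c["frame"],(0,0),.6)
    for nm,a,b,ks in(("x",ex,ey,(-35,-10,20)),("y",ey,ex,(-20,0,20,45))):
        for k in ks:
            s=np.arange(-100,101,2.)
            P=o+np.outer(s/1000,a)+b*k/1000; u=proj(c,P).astype(np.float32)
            v=cv2.remap(g,u[:,:1],u[:,1:],cv2.INTER_LINEAR)[:,0,:].astype(float)
            gr=np.abs(np.gradient(v,axis=0)).sum(1); pk=[i for i in range(1,len(s)-1) if gr[i]>=gr[i-1] and gr[i]>gr[i+1] and gr[i]>18]
            print(n,nm,k,[(s[i],int(gr[i])) for i in pk])
from plant import readout
q=readout.get_state(); M=R.from_quat(q["tcp_rot"]).as_matrix(); print(M.round(3))
jy=M[:2,1]; print("jaw angle",np.degrees(np.arctan2(jy[1],jy[0])),"box y angle",np.degrees(np.arctan2(ey[1],ey[0])))
E
```

```text
top x -35 [(np.float64(-82.0), 125), (np.float64(-30.0), 123), (np.float64(38.0), 120), (np.float64(64.0), 76), (np.float64(68.0), 81)]
top x -10 [(np.float64(-82.0), 116), (np.float64(-30.0), 134), (np.float64(36.0), 118), (np.float64(64.0), 78), (np.float64(68.0), 90)]
top x 20 [(np.float64(-82.0), 134), (np.float64(-30.0), 111), (np.float64(38.0), 112), (np.float64(64.0), 78), (np.float64(68.0), 90)]
top y -20 [(np.float64(-80.0), 82), (np.float64(-66.0), 102), (np.float64(-50.0), 20), (np.float64(64.0), 122), (np.float64(80.0), 131)]
top y 0 [(np.float64(-80.0), 78), (np.float64(-66.0), 110), (np.float64(-50.0), 18), (np.float64(64.0), 132), (np.float64(80.0), 133)]
top y 20 [(np.float64(-80.0), 74), (np.float64(-66.0), 99), (np.float64(64.0), 126), (np.float64(80.0), 126)]
top y 45 [(np.float64(-80.0), 77), (np.float64(-76.0), 76), (np.float64(74.0), 85), (np.float64(80.0), 126), (np.float64(92.0), 33)]
side x -35 [(np.float64(-82.0), 80), (np.float64(-28.0), 91), (np.float64(36.0), 76), (np.float64(70.0), 57)]
side x -10 [(np.float64(-82.0), 81), (np.float64(-30.0), 78), (np.float64(36.0), 77), (np.float64(70.0), 61)]
side x 20 [(np.float64(-96.0), 21), (np.float64(-82.0), 79), (np.float64(-30.0), 69), (np.float64(36.0), 71), (np.float64(70.0), 59)]
side y -20 [(np.float64(-80.0), 60), (np.float64(-64.0), 90), (np.float64(-14.0), 24), (np.float64(64.0), 55), (np.float64(80.0), 46)]
side y 0 [(np.float64(-80.0), 61), (np.float64(-64.0), 85), (np.float64(-14.0), 25), (np.float64(64.0), 56), (np.float64(82.0), 42)]
side y 20 [(np.float64(-80.0), 63), (np.float64(-64.0), 88), (np.float64(-14.0), 24), (np.float64(64.0), 58), (np.float64(80.0), 45)]
side y 45 [(np.float64(-80.0), 67), (np.float64(80.0), 50)]
[[-0.     0.312 -0.95 ]
 [ 0.002 -0.95  -0.312]
 [-1.    -0.002 -0.   ]]
jaw angle -71.79159626721155 box y angle 82.00723875792502
```

Call:
drive_tool --pt "0 0 0 6.55 1" --pt "0 0 0 6.55 1" --pt "0 0 0 6.55 1" --pt "0 0 0 6.55 1" --pt "0 -4 -1.3 0 1" --pt "0 -4 -1.3 0 1" --pt "0 -4 -1.3 0 1" --pt "0 -4 -1.3 0 1" --pt "0 -4 -1.3 0 1" --pt "0 -4 -1.3 0 1" --force 20

```text
time: 1.1
eef_pos: [0.3219, -0.4125, 0.2308]
tcp_rot: [-0.705, 0.049, 0.705, 0.05]
contact_force: [0.4, 0.0, -0.4]
opening: 1.001
```

Call:
drive_tool --pt "0 -4 -1.3 0 1" --pt "0 -4 -1.3 0 1" --pt "0 -4 -1.3 0 1" --pt "0 -4 -1.3 0 1" --pt "0 -4 -1.3 0 1" --pt "0 -4 -1.3 0 1" --pt "0 -4 -1.3 0 1" --pt "0 -4 -1.3 0 1" --pt "0 -4 -1.3 0 1" --pt "0 0 0 0 1"

```text
time: 2.1
eef_pos: [0.4883, -0.0701, 0.2309]
tcp_rot: [-0.705, 0.047, 0.706, 0.048]
contact_force: [0.2, -0.9, -0.0]
opening: 0.999
```

Call:
drive_tool --pt "0 -2.9 -0.9 0 1" --pt "0 -2.86 -0.89 0 1" --pt "2.5 0 0 0 1" --pt "2.5 0 0 0 1" --pt "2.5 0 0 0 1" --pt "2.5 0 0 0 1" --pt "2.0 0 0 0 1" --pt "2 0 0 0 1" --pt "1.4 0 0 0 1" --pt "1 0 0 0 1"

```text
time: 3.1
eef_pos: [0.5124, -0.0199, 0.066]
tcp_rot: [-0.705, 0.049, 0.706, 0.05]
contact_force: [-0.5, -0.1, 0.1]
opening: 1.0
```

Call:
drive_tool --pt "0 0 0 0 1" --pt "0 0 0 0 0.5" --pt "0 0 0 0 0.35" --pt "0 0 0 0 0.3" --pt "0 0 0 0 0.2" --pt "0 0 0 0 0.1" --pt "0 0 0 0 0" --pt "0 0 0 0 0" --pt "0 0 0 0 0" --pt "0 0 0 0 0" --force 40

```text
time: 4.1
eef_pos: [0.5133, -0.0194, 0.0675]
tcp_rot: [0.705, -0.049, -0.705, -0.049]
contact_force: [0.7, 2.9, 2.0]
opening: 0.296
```

```bash
cat >> h.py <<'E'
YAW=-.1395; EX=np.array([np.cos(YAW),np.sin(YAW),0]); EY=np.array([-np.sin(YAW),np.cos(YAW),0]); BO=np.array([.5909,-.2811,0])
def box(P): r=np.atleast_2d(P)-BO; return np.c_[r@EX,r@EY,r[:,2]]*1000
def world(b): b=np.atleast_2d(b)/1000; return BO+b[:,:1]*EX+b[:,1:2]*EY+np.c_[0*b[:,0],0*b[:,0],b[:,2]]
E
cat > look.py <<'E'
import sys; from h import *; from plant import readout,read_camera
n=sys.argv[1]; s=readout.get_state(); M=R.from_quat(s["tcp_rot"]).as_matrix()
print("t",s["time"],"TCP box mm",box(s["eef_pos"]).round(1),"jaw",np.degrees(np.arctan2(-M[1,1],-M[0,1])).round(2),"F",s["contact_force"].round(1),"T",s["wrist_torque"].round(2),"op",round(s["opening"],3),"q",s["qpos"].round(2))
d={k:read_camera(k) for k in("top","side")}; pickle.dump(d,open(n+".pkl","wb"))
if len(sys.argv)>2:
    v=[]
    g=box(s["eef_pos"])[0]
    for k in d:
        u=proj(d[k],s["eef_pos"])[0].astype(int); x,y=np.clip(u[0],100,539),np.clip(u[1],100,379)
        v.append(cv2.resize(d[k]["frame"][y-100:y+100,x-100:x+100,::-1],(400,400),interpolation=cv2.INTER_CUBIC)); print(k,"crop origin",x-100,y-100,"x2")
    cv2.imwrite(f"pics/{n}.png",np.hstack(v))
E
python3 look.py g1 1
```

```text
t 4.1 TCP box mm [[-113.2  248.4   67.5]] jaw 82.0 F [0.7 2.9 2. ] T [ 0.4   0.07 -0.07] op 0.296 q [-0.24  0.14  2.08  0.    0.92  1.47]
top crop origin 208 140 x2
side crop origin 216 158 x2
```

View pics/g1.png

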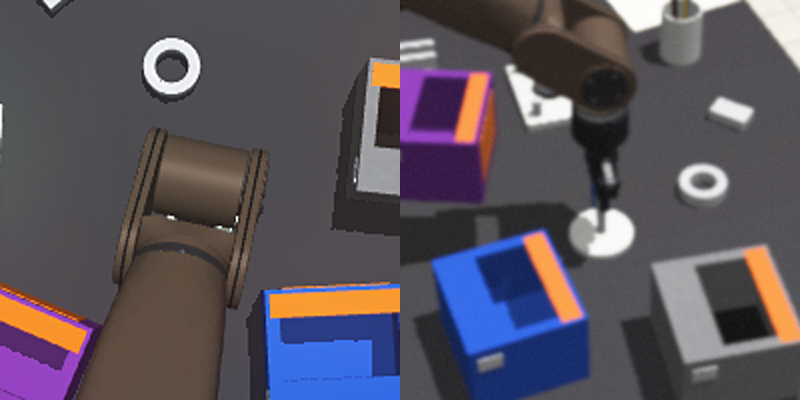

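The top crop shows the wrist over the sphere with the ring and boxes untouched. In the side crop the sleeve is between the fingers at about (605,190) and the foot is flat at (600,232). The opening matches the 26 mm sleeve, so the grasp is good. I'm lifting it and moving to just outside the box's -x roof edge. The tool can only yaw, so I'll pivot the sphere in a light grip against that edge.

Call:
drive_tool --pt "-0.5 0 0 0 0" --pt "-1.5 0 0 0 0" --pt "-2.5 0 0 0 0" --pt "-2.5 0 0 0 0" --pt "-2.5 0 0 0 0" --pt "-2.5 0 0 0 0" --pt "-1.5 0 0 0 0" --pt "-0.5 0 0 0 0" --pt "0 1 0.2 0 0" --pt "0 2 0.2 0 0" --force 60

```text
time: 5.2
eef_pos: [0.5038, -0.0485, 0.2054]
tcp_rot: [-0.704, 0.048, 0.707, 0.049]
contact_force: [0.1, -0.5, -4.5]
opening: 0.287
```

Call:
drive_tool --pt "0 3 0.1 0 0" --pt "0 3.5 0.1 0 0" --pt "0 3.5 0.1 0 0" --pt "0 3.5 0.1 0 0" --pt "0 3.5 0.1 0 0" --pt "0 3.3 0.1 0 0" --pt "0 2.5 0 0 0" --pt "0 1.5 0 0 0" --pt "0 1 0 0 0" --pt "0 0 0 0 0"

```text
time: 6.2
eef_pos: [0.4634, -0.2989, 0.2063]
tcp_rot: [-0.705, 0.049, 0.706, 0.05]
contact_force: [0.4, 0.9, -4.7]
opening: 0.287
```

```bash
python3 look.py g2 1
```

```text
t 6.2 TCP box mm [[-123.8  -35.4  206.3]] jaw 81.94 F [ 0.4  0.9 -4.7] T [ 0.02 -0.03 -0.02] op 0.287 q [-0.76  0.04  1.91 -0.    1.2   0.95]
top crop origin 345 155 x2
side crop origin 237 202 x2
```

View pics/g2.png

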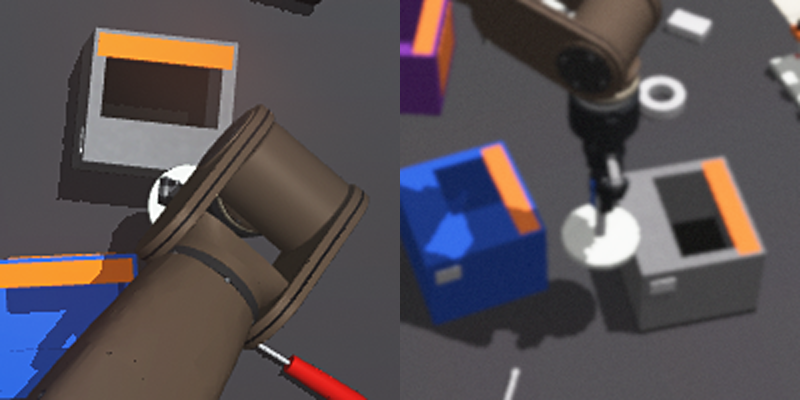

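In the side crop the held foot, at (600,235), overlaps the grey box's -x roof edge by a few mm and is clear of the blue box corner at (540,230). I'm descending gently to contact.

Call:
drive_tool --pt "0.6 0 0 0 0" --pt "0.6 0 0 0 0" --pt "0.4 0 0 0 0" --pt "0.2 0 0 0 0" --pt "0.15 0 0 0 0" --pt "0.1 0 0 0 0" --pt "0.1 0 0 0 0" --pt "0.1 0 0 0 0" --pt "0.1 0 0 0 0" --pt "0.1 0 0 0 0" --force 20

```text
time: 7.3
eef_pos: [0.4639, -0.2985, 0.1833]
tcp_rot: [-0.705, 0.049, 0.705, 0.049]
contact_force: [-1.5, 0.6, 0.8]
opening: 0.287
```

Call:
drive_tool --pt "0.08 0 0.16 0 0" --pt "0.08 0 0.17 0 0" --pt "0.09 0 0.17 0 0" --pt "0.09 0 0.17 0 0" --pt "0.1 0 0.17 0 0" --pt "0.1 0 0.17 0 0" --pt "0.1 0 0.17 0 0" --pt "0.11 0 0.16 0 0" --pt "0.11 0 0.16 0 0" --pt "0.12 0 0.16 0 0"

```text
time: 8.3
eef_pos: [0.4481, -0.2969, 0.1749]
tcp_rot: [0.706, -0.05, -0.704, -0.049]
contact_force: [1.5, 1.3, 9.5]
opening: 0.284
```

```bash
python3 look.py g3 1
```

```text
t 8.3 TCP box mm [[-139.2  -35.5  174.9]] jaw 81.99 F [1.5 1.3 9.5] T [ 0.19 -1.14  0.04] op 0.284 q [-0.77  0.04  1.97  0.    1.13  0.94]
top crop origin 341 164 x2
side crop origin 230 212 x2
```

View pics/g3.png

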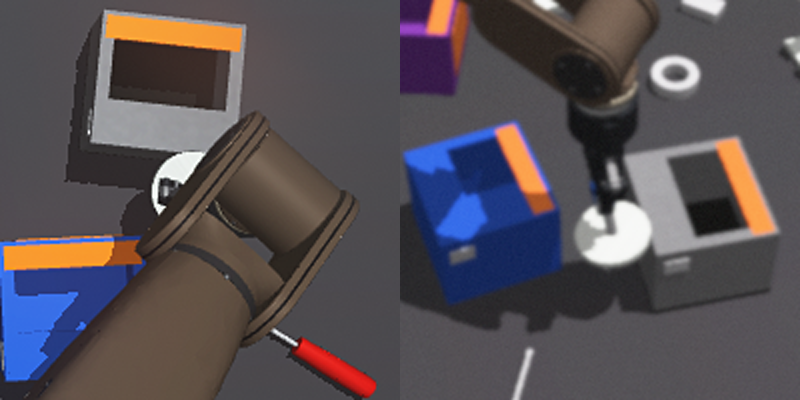

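The top and side crops show the sphere pivoting as wanted: the foot at (613,232) in the side crop has swung toward the box relative to the fingers, and the blue box is still clear. The press is about 14 N. I'm continuing the arc.

Call:
drive_tool --pt "0.12 0 0.16 0 0" --pt "0.12 0 0.16 0 0" --pt "0.12 0 0.16 0 0" --pt "0.13 0 0.15 0 0" --pt "0.13 0 0.15 0 0" --pt "0.13 0 0.15 0 0" --pt "0.14 0 0.14 0 0" --pt "0.14 0 0.14 0 0" --pt "0.14 0 0.14 0 0" --pt "0.14 0 0.14 0 0"

```text
time: 9.4
eef_pos: [0.4323, -0.2947, 0.1611]
tcp_rot: [-0.705, 0.05, 0.706, 0.049]
contact_force: [-1.6, 0.4, 7.3]
opening: 0.287
```

```bash
cat > tilt.py <<'E'
import sys; from h import *
# tilt from side view: foot ellipse centre ray cut with the vertical plane through the jaws (box y const)
def foot(c,g,save=None):
    u=proj(c,world([[g[0]+25,g[1],g[2]-60]]))[0].astype(int)
    m,_,a=mask(c,[0,0,125],[180,60,255],(u[0]-35,u[1]-35,u[0]+35,u[1]+35)); h=cv2.convexHull(contour(m)); el=cv2.fitEllipse(h)
    e,d=rays(c,el[0]); e=box(e)[0]; d=box(BO+d)[0]; t=(g[1]-e[1])/d[1]; C=e+t*d
    if save:
        f=c["frame"][:,:,::-1].copy(); cv2.ellipse(f,el,(0,255,0),1); cv2.imwrite(save,cv2.resize(f[u[1]-60:u[1]+60,u[0]-60:u[0]+60],(480,480)))
    return C,el
if __name__=="__main__":
    from plant import readout
    g=box(readout.get_state()["eef_pos"])[0]; g[2]+=18.7
    C,el=foot(pickle.load(open(sys.argv[1]+".pkl","rb"))["side"],g,f"pics/t_{sys.argv[1]}.png")
    v=g-C; print("grasp",g.round(1),"foot mid",C.round(1),"len",np.linalg.norm(v).round(1),"tilt",np.degrees(np.arctan2(-v[0],v[2])).round(1),el)
E
python3 look.py g4; python3 tilt.py g4
```

```text
t 9.4 TCP box mm [[-155.1  -35.6  161.1]] jaw 82.01 F [-1.6  0.4  7.3] T [ 0.03 -0.59  0.08] op 0.287 q [-0.79  0.02  2.01 -0.    1.11  0.92]
grasp [-155.6  -35.5  179.4] foot mid [-104.2  -35.5  135.8] len 67.3 tilt 49.8 ((345.0115966796875, 320.7198791503906), (52.46644592285156, 62.59506607055664), 30.547142028808594)
```

View pics/t_g4.png

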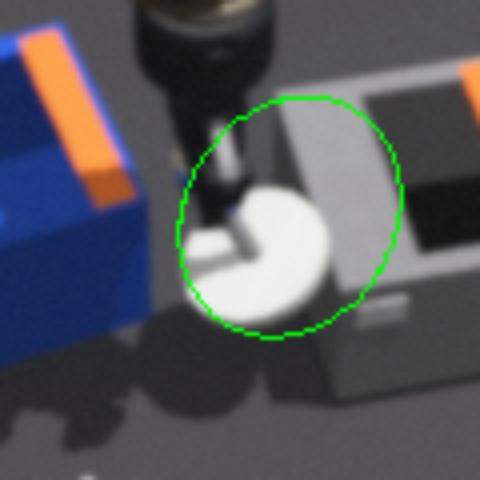

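The sphere leans clearly, with the foot centred near (257,255) in the crop. The fit merged with the bright roof, so I'm raising the threshold.

```bash
sed -i 's/\[0,0,125\]/[0,0,185]/' tilt.py; python3 tilt.py g4
```

```text
grasp [-155.6  -35.5  179.4] foot mid [-122.8  -35.5  104.8] len 81.5 tilt 23.7 ((337.0646667480469, 330.4375305175781), (28.981122970581055, 38.37042236328125), 57.13349151611328)
```

Tilt is about 24°, which agrees with the arc kinematics. I'm clamping harder, lifting, and moving over the opening.

Call:
drive_tool --pt "0 0 0 0 0" --pt "0 0 0 0 0" --pt "-0.3 0 0 0 0" --pt "-0.7 0 0 0 0" --pt "-1 0 0 0 0" --pt "-1 0 0 0 0" --pt "-1 0 0 0 0" --pt "-0.8 0 0 0 0" --pt "-0.4 0 0 0 0" --pt "0 0 0 0 0" --force 90

```text
time: 10.5
eef_pos: [0.4331, -0.2944, 0.213]
tcp_rot: [0.706, -0.05, -0.705, -0.049]
contact_force: [-0.6, 0.9, -3.0]
opening: 0.284
```

Call:
drive_tool --pt "0 -0.2 -0.5 0 0" --pt "0 -0.4 -1.5 0 0" --pt "0 -0.6 -2 0 0" --pt "0 -0.6 -2.2 0 0" --pt "0 -0.6 -2.2 0 0" --pt "0 -0.5 -2.2 0 0" --pt "0 -0.4 -1.8 0 0" --pt "0 -0.2 -1.2 0 0" --pt "0 -0.06 -0.4 0 0" --pt "0 0 0 0 0"

```text
time: 11.5
eef_pos: [0.5767, -0.278, 0.2112]
tcp_rot: [-0.705, 0.049, 0.706, 0.049]
contact_force: [0.5, 0.6, -4.4]
opening: 0.281
```

```bash
python3 look.py g5; python3 tilt.py g5; python3 - <<'E'
import cv2,numpy as np,pickle
d=pickle.load(open("g5.pkl","rb")); a=d["side"]["frame"][210:360,300:450,::-1]
cv2.imwrite("pics/g5.png",np.hstack([cv2.resize(a,(400,400)),cv2.resize(cv2.imread("pics/t_g5.png"),(400,400))]))
E
```

```text
t 11.5 TCP box mm [[-14.5   1.1 211.2]] jaw 82.04 F [ 0.5  0.6 -4.4] T [ 0.02  0.08 -0.05] op 0.281 q [-0.61  0.23  1.68 -0.    1.23  1.1 ]
grasp [-15.3   0.8 230.3] foot mid [ 17.    0.8 154.7] len 82.1 tilt 23.2 ((390.7340087890625, 295.4898986816406), (28.88651466369629, 37.38815689086914), 66.49317932128906)
```

View pics/g5.png

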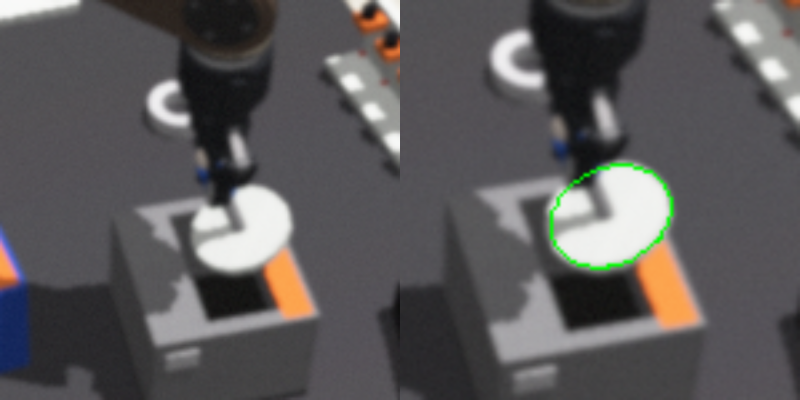

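The side crops show the sphere held leaning about 23°, with the foot over the opening (ellipse centre near full-frame pixel (391,295)) and its low edge inside the -x lip. I'm lowering it and sliding the low edge under the -x roof.

Call:
drive_tool --pt "0.5 0 0 0 0" --pt "0.8 0 0 0 0" --pt "0.8 0 0 0 0" --pt "0.7 0 0 0 0" --pt "0.6 0 0 0 0" --pt "0.5 0 0 0 0" --pt "0.3 0 0 0 0" --pt "0.1 0.05 0.2 0 0" --pt "0 0.05 0.3 0 0" --pt "0 0 0 0 0" --force 45

```text
time: 12.6
eef_pos: [0.5709, -0.2786, 0.1689]
tcp_rot: [-0.705, 0.049, 0.705, 0.049]
contact_force: [0.1, 0.7, -3.9]
opening: 0.283
```

Call:
drive_tool --pt "0.1 0 0.3 0 0" --pt "0.1 0 0.4 0 0" --pt "0.1 0 0.4 0 0" --pt "0.1 0 0.4 0 0" --pt "0.1 0 0.4 0 0" --pt "0.1 0 0.4 0 0" --pt "0.1 0 0.2 0 0" --pt "0 0 0.15 0 0" --pt "0 0 0 0 0"

```text
time: 13.5
eef_pos: [0.5449, -0.2749, 0.1619]
tcp_rot: [0.705, -0.049, -0.705, -0.049]
contact_force: [0.7, 0.3, -4.3]
opening: 0.279
```

```bash
python3 look.py g6; python3 tilt.py g6; python3 - <<'E'
import cv2,numpy as np,pickle
d=pickle.load(open("g6.pkl","rb")); a=d["side"]["frame"][230:380,310:460,::-1]; b=d["top"]["frame"][140:260,360:480,::-1]
cv2.imwrite("pics/g6.png",np.hstack([cv2.resize(a,(400,400)),cv2.resize(b,(400,400))]))
E
```

```text
t 13.5 TCP box mm [[-46.4  -0.2 161.9]] jaw 82.0 F [ 0.7  0.3 -4.3] T [ 0.04  0.1  -0.03] op 0.279 q [-0.63  0.21  1.8   0.    1.13  1.08]
grasp [-46.1  -0.3 180.8] foot mid [ -2.4  -0.3 105.1] len 87.4 tilt 30.0 ((381.6708679199219, 310.6858215332031), (23.18476104736328, 30.34068489074707), 14.26968002319336)
```

View pics/g6.png

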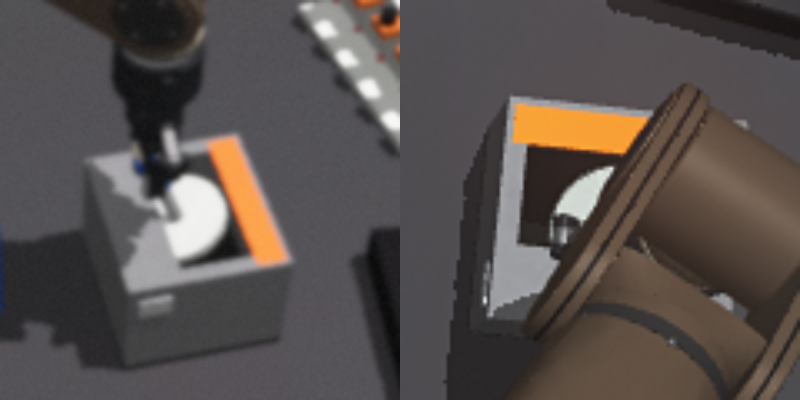

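The side crop shows the low foot edge under the -x roof, and the high edge, at crop (228,212), inside the orange lip with a visible gap. There is no contact force. I'm lowering the high edge past the +x lip.

Call:
drive_tool --pt "0.2 0 0 0 0" --pt "0.2 0 -0.05 0 0" --pt "0.25 0 -0.05 0 0" --pt "0.25 0 -0.05 0 0" --pt "0.25 0 -0.05 0 0" --pt "0.25 0 -0.05 0 0" --pt "0.25 0 0 0 0" --pt "0.25 0 0 0 0" --pt "0.15 0 0 0 0" --pt "0 0 0 0 0"

```text
time: 14.6
eef_pos: [0.5473, -0.2751, 0.141]
tcp_rot: [-0.705, 0.049, 0.706, 0.049]
contact_force: [0.2, 0.4, -4.1]
opening: 0.279
```

Call:
drive_tool --pt "0.1 0 -0.2 0 0" --pt "0.2 0 -0.3 0 0" --pt "0.2 0 -0.3 0 0" --pt "0.15 0 -0.3 0 0" --pt "0.15 0 -0.3 0 0" --pt "0.1 0 -0.3 0 0" --pt "0.1 0 -0.3 0 0" --pt "0.1 0 -0.3 0 0" --pt "0 0 -0.15 0 0" --pt "0 0 0 0 0"

```text
time: 15.6
eef_pos: [0.572, -0.2787, 0.1305]
tcp_rot: [0.705, -0.049, -0.705, -0.049]
contact_force: [-0.0, 0.1, -4.9]
opening: 0.286
```

```bash
python3 look.py g7; python3 - <<'E'
import cv2,numpy as np,pickle
d=pickle.load(open("g7.pkl","rb")); a=d["side"]["frame"][230:380,310:460,::-1]; b=d["top"]["frame"][140:260,360:480,::-1]
cv2.imwrite("pics/g7.png",np.hstack([cv2.resize(a,(400,400)),cv2.resize(b,(400,400))]))
E
```

```text
t 15.6 TCP box mm [[-19.1  -0.2 130.5]] jaw 82.01 F [-0.   0.1 -4.9] T [ 0.05  0.09 -0.01] op 0.286 q [-0.61  0.3   1.75  0.    1.09  1.1 ]
```

View pics/g7.png

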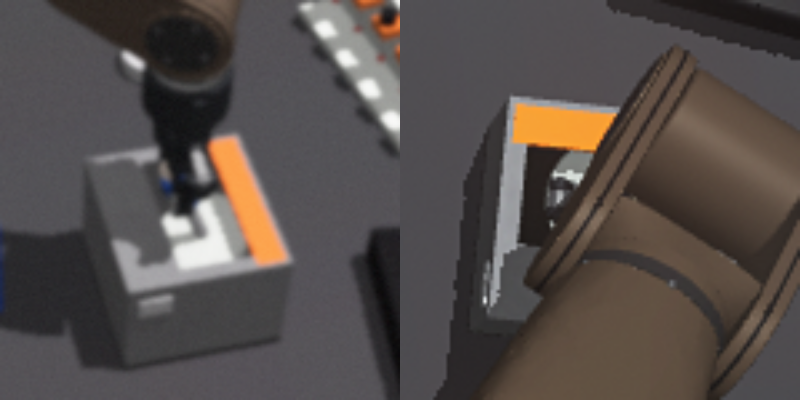

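In the side crop the foot is fully below the roof plane and the fingers are inside the opening, clear of both lips. I'm lowering it to the floor.

Call:
drive_tool --pt "0.4 0 0 0 0" --pt "0.6 0 0 0 0" --pt "0.7 0 0 0 0" --pt "0.7 0 0 0 0" --pt "0.6 0 0 0 0" --pt "0.5 0 0 0 0" --pt "0.3 0 0 0 0" --pt "0.15 0 0 0 0" --pt "0.1 0 0 0 0" --pt "0 0 0 0 0" --force 25

```text
time: 16.7
eef_pos: [0.572, -0.2788, 0.0902]
tcp_rot: [0.706, -0.049, -0.705, -0.049]
contact_force: [0.9, 0.7, -4.5]
opening: 0.285
```

Call:
drive_tool --pt "0.1 0 0 0 0" --pt "0.1 0 0 0 0" --pt "0.1 0 0 0 0" --pt "0.1 0 0 0 0" --pt "0.1 0 0 0 0" --force 20

```text
time: 17.2
eef_pos: [0.573, -0.2792, 0.0862]
tcp_rot: [0.707, -0.05, -0.704, -0.049]
contact_force: [2.8, -0.1, 0.4]
opening: 0.284
```

The low edge touched the floor softly, with about 5 N net. I'm righting it: drag toward +x so that floor friction and then the wall stand it up, while following the pivot's height.

Call:
drive_tool --pt "0 0 -0.15 0 0" --pt "0 0 -0.15 0 0" --pt "0.03 0 -0.15 0 0" --pt "0.03 0 -0.15 0 0" --pt "0.03 0 -0.15 0 0" --pt "0.03 0 -0.15 0 0"

```text
time: 17.8
eef_pos: [0.5794, -0.2795, 0.0832]
tcp_rot: [-0.704, 0.049, 0.707, 0.05]
contact_force: [-6.0, 1.3, -0.1]
opening: 0.281
```

Call:
drive_tool --pt "0.03 0 -0.15 0 0" --pt "0.03 0 -0.15 0 0" --pt "0.03 0 -0.15 0 0" --pt "0.04 0 -0.15 0 0" --pt "0.04 0 -0.15 0 0" --pt "0.05 0 -0.15 0 0" --pt "0.05 0 -0.15 0 0" --pt "0.05 0 -0.15 0 0"

```text
time: 18.6
eef_pos: [0.5823, -0.2801, 0.0812]
tcp_rot: [-0.694, 0.046, 0.717, 0.05]
contact_force: [-34.0, 4.7, 20.8]
opening: 0.277
```

```bash
python3 look.py g8; python3 - <<'E'
import cv2,numpy as np,pickle
d=pickle.load(open("g8.pkl","rb")); a=d["side"]["frame"][230:380,310:460,::-1]; b=d["top"]["frame"][140:260,360:480,::-1]
cv2.imwrite("pics/g8.png",np.hstack([cv2.resize(a,(400,400)),cv2.resize(b,(400,400))]))
E
```

```text
t 18.6 TCP box mm [[-8.6 -0.2 81.2]] jaw 82.19 F [-34.    4.7  20.8] T [0.87 6.04 0.02] op 0.277 q [-0.6   0.39  1.73 -0.01  1.05  1.11]
```

View pics/g8.png

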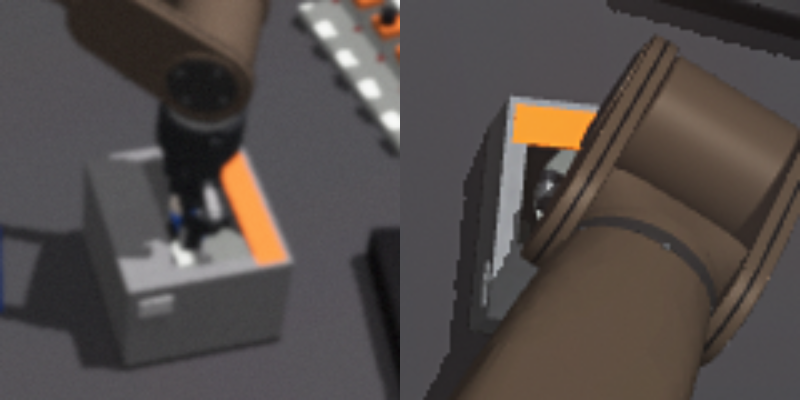

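The crop shows the sphere partly righted, but the reading is -34 N in x and +25 N in z. The high rim is binding on the orange wall through friction, so I'm stopping and backing off at once. I'll then right it clear of the wall, pivoting on the low edge.

Call:
drive_tool --pt "0 0 0.4 0 0" --pt "0 0 0.4 0 0" --pt "-0.1 0 0.3 0 0" --pt "-0.2 0 0.3 0 0" --pt "-0.2 0 0.2 0 0" --pt "0 0 0 0 0"

```text
time: 19.3
eef_pos: [0.5771, -0.2795, 0.0859]
tcp_rot: [0.706, -0.049, -0.705, -0.049]
contact_force: [-0.1, 0.3, -4.0]
opening: 0.281
```

```bash
python3 look.py g9
```

```text
t 19.3 TCP box mm [[-13.9  -0.3  85.9]] jaw 82.01 F [-0.1  0.3 -4. ] T [0.01 0.09 0.05] op 0.281 q [-0.61  0.36  1.76  0.    1.01  1.1 ]
```

Call:
drive_tool --pt "0 0 0.3 0 0" --pt "0 0 0.3 0 0" --pt "0.1 0 0 0 0" --pt "0.1 0 0 0 0" --pt "0.1 0 0 0 0" --pt "0 0 0 0 0"

```text
time: 20.0
eef_pos: [0.5733, -0.2796, 0.0848]
tcp_rot: [0.708, -0.05, -0.703, -0.048]
contact_force: [7.1, -0.4, -0.3]
opening: 0.281
```

The +7 N in x is the sleeve lightly touching the -x lip, because there is no more room that way. From here I'm pivoting on the low edge with light downward pressure.

Call:
drive_tool --pt "0.1 0 -0.2 0 0" --pt "0.1 0 -0.15 0 0" --pt "0.04 0 -0.15 0 0" --pt "0.04 0 -0.15 0 0" --pt "0.05 0 -0.15 0 0"

```text
time: 20.5
eef_pos: [0.5764, -0.2797, 0.0805]
tcp_rot: [-0.702, 0.049, 0.708, 0.049]
contact_force: [-7.7, 0.8, 11.5]
opening: 0.286
```

Call:
drive_tool --pt "0.03 0 -0.15 0 0" --pt "0.03 0 -0.15 0 0" --pt "0.03 0 -0.15 0 0" --pt "0.04 0 -0.15 0 0" --pt "0.04 0 -0.15 0 0"

```text
time: 21.0
eef_pos: [0.5841, -0.2807, 0.0788]
tcp_rot: [-0.703, 0.049, 0.708, 0.049]
contact_force: [-0.4, -0.8, 5.9]
opening: 0.283
```

Call:
drive_tool --pt "0.08 0 -0.15 0 0" --pt "0.08 0 -0.15 0 0" --pt "0.08 0 -0.15 0 0" --pt "0.08 0 -0.15 0 0" --pt "0.08 0 -0.1 0 0"

```text
time: 21.5
eef_pos: [0.5934, -0.2822, 0.0759]
tcp_rot: [0.705, -0.05, -0.705, -0.049]
contact_force: [-1.5, 1.7, 10.2]
opening: 0.284
```

```bash
python3 look.py g10; python3 - <<'E'
import cv2,numpy as np,pickle
d=pickle.load(open("g10.pkl","rb")); a=d["side"]["frame"][250:350,330:430,::-1]; b=d["top"]["frame"][140:260,360:480,::-1]
cv2.imwrite("pics/g10.png",np.hstack([cv2.resize(a,(400,400)),cv2.resize(b,(400,400))]))
E
```

```text
t 21.5 TCP box mm [[ 2.7 -0.7 75.9]] jaw 82.0 F [-1.5  1.7 10.2] T [ 0.34  0.89 -0.02] op 0.284 q [-0.6   0.41  1.72 -0.    1.01  1.11]
```

View pics/g10.png

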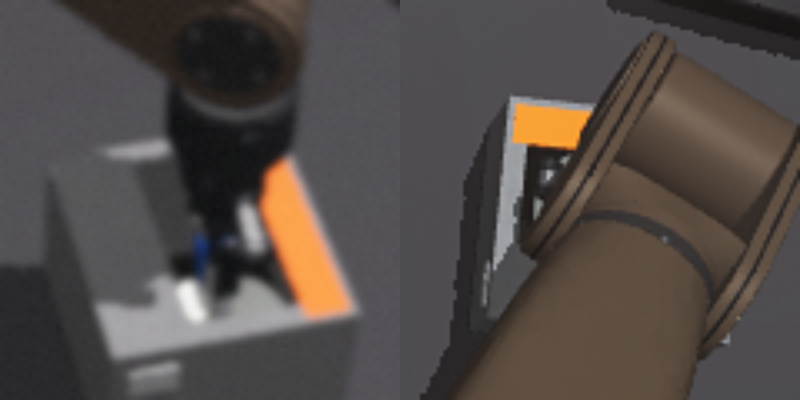

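The side crop shows the sleeve nearly vertical and the foot low on the floor, clear of the orange wall. That was the last of my 12 pictures, so I'm continuing on forces, heights and measured masks. I'm pressing it flat next.

Call:
drive_tool --pt "0.08 0 0 0 0" --pt "0.08 0 0 0 0" --pt "0.06 0 0 0 0" --pt "0.05 0 0 0 0"

```text
time: 22.0
eef_pos: [0.5941, -0.2824, 0.0755]
tcp_rot: [0.706, -0.05, -0.705, -0.049]
contact_force: [-2.0, 2.0, 17.2]
opening: 0.278
```

Call:
drive_tool --pt "0 0 -0.15 0 0" --pt "0 0 -0.15 0 0" --pt "0 0 -0.15 0 0" --pt "0 0 -0.15 0 0" --pt "0 0 -0.15 0 0"

```text
time: 22.5
eef_pos: [0.6006, -0.2832, 0.0729]
tcp_rot: [-0.705, 0.049, 0.706, 0.049]
contact_force: [-1.5, -0.3, 6.0]
opening: 0.284
```

Call:
drive_tool --pt "0 0 -0.1 0 0" --pt "0 0 -0.1 0 0" --pt "0 0 -0.1 0 0" --pt "0 0 -0.08 0 0" --pt "0 0 0 0 0"

```text
time: 23.0
eef_pos: [0.603, -0.2836, 0.0718]
tcp_rot: [-0.704, 0.049, 0.707, 0.049]
contact_force: [-2.9, -0.2, 7.1]
opening: 0.287
```

Call:
drive_tool --pt "0 0 -0.1 0 0" --pt "0 0 -0.1 0 0" --pt "0 0 -0.1 0 0" --pt "0 0 0 0 0"

```text
time: 23.4
eef_pos: [0.6055, -0.2838, 0.0714]
tcp_rot: [-0.704, 0.049, 0.707, 0.049]
contact_force: [-6.4, 0.9, 6.9]
opening: 0.281
```

Call:
drive_tool --pt "0 0 -0.1 0 0" --pt "0 0 -0.1 0 0" --pt "0 0 0 0 0"

```text
time: 23.7
eef_pos: [0.6075, -0.2841, 0.0714]
tcp_rot: [-0.704, 0.049, 0.707, 0.049]
contact_force: [-5.9, -0.0, 5.2]
opening: 0.28
```

```bash
python3 look.py g11; python3 - <<'E'
from h import *
c=pickle.load(open("g11.pkl","rb"))["side"]
m,ce,a=mask(c,[100,100,40],[130,255,255],(340,250,430,340)); ys,xs=np.nonzero(m); print("blue",ce,a,xs.min(),xs.max(),ys.min(),ys.max())
v=cv2.fitLine(np.c_[xs,ys].astype(np.float32),cv2.DIST_L2,0,.01,.01).ravel(); print("blue axis",np.degrees(np.arctan2(v[0],v[1])))
for x in(10,15):
    p=proj(c,world([[x,0,70],[x,0,108]])); d=p[1]-p[0]; print("upright axis px",p.round(1).tolist(),np.degrees(np.arctan2(d[0],d[1])))
E
```

```text
t 23.7 TCP box mm [[16.9 -0.7 71.4]] jaw 82.02 F [-5.9 -0.   5.2] T [ 0.01  0.99 -0.06] op 0.28 q [-0.59  0.44  1.69 -0.    1.02  1.12]
blue [385.15686275 313.15686275] 51 383 388 307 320
blue axis 172.0586
upright axis px [[385.5, 318.9], [386.6, 309.0]] 173.75942797772777
upright axis px [[387.5, 318.6], [388.6, 308.6]] 173.56697099307306
```

Call:
drive_tool --pt "-0.1 0 0 0 0" --pt "0 0 0 0 0.3" --pt "0 0 0 0 0.33" --pt "0 0 0 0 0.37" --pt "0 0 0 0 0.45" --pt "0 0 0 0 0.6" --pt "0 0 0 0 0.8" --pt "0 0 0 0 0.9" --pt "0 0 0 0 0.9"

```text
time: 24.7
eef_pos: [0.6093, -0.2839, 0.0719]
tcp_rot: [0.705, -0.049, -0.705, -0.049]
contact_force: [-0.9, -0.3, -0.4]
opening: 0.9
```

Call:
drive_tool --pt "0 0 0.2 0 0.9" --pt "-0.5 0 0.1 0 0.9" --pt "-1.5 0 0 0 0.9" --pt "-2 0 0 0 0.9" --pt "-2 0 0 0 0.9" --pt "-2 0 0 0 0.9" --pt "-2 0 0 0 0.9" --pt "-2 0 0 0 0.9" --pt "-2 0 0 0 0.9" --pt "0 0 0 0 0.9"

```text
time: 25.7
eef_pos: [0.6081, -0.2847, 0.2177]
tcp_rot: [0.708, -0.051, -0.703, -0.048]
contact_force: [-0.2, -0.7, -0.1]
opening: 0.903
```

Call:
drive_tool --pt "0 -2 0 0 0.9" --pt "0 -3.5 0 0 0.9" --pt "0 -3.5 0 0 0.9" --pt "0 -3.5 0 0 0.9" --pt "0 -3.5 0 0 0.9" --pt "0 -3.5 0 0 0.9" --pt "0 -2 0 0 0.9" --pt "0 0 0 0 0.9"

```text
time: 26.5
eef_pos: [0.6352, -0.0663, 0.2101]
tcp_rot: [-0.704, 0.047, 0.707, 0.048]
contact_force: [0.4, -0.2, -0.1]
opening: 0.902
```

```bash
python3 look.py g12; python3 - <<'E'
from h import *
d=pickle.load(open("g12.pkl","rb")); T,S=d["top"],d["side"]
e=world([[15,0,118],[15,0,83],[15,0,16]]); print("expected px top",proj(T,e).round(1).tolist(),"side",proj(S,e).round(1).tolist())
out={}
for n,c in(("top",T),("side",S)):
    p=proj(c,world([[15,0,80]]))[0].astype(int); r=(p[0]-30,p[1]-30,p[0]+30,p[1]+30)
    for nm,lo,hi in(("blue",[100,90,30],[130,255,255]),("white",[0,0,150],[180,50,255])):
        try:
            m,ce,a=mask(c,lo,hi,r); out[n,nm]=ce; ys,xs=np.nonzero(m); print(n,nm,ce.round(1),a,(xs.min(),xs.max(),ys.min(),ys.max()))
        except Exception as x: print(n,nm,"none",x)
if ("top","blue") in out and ("side","blue") in out:
    P,g=tri(T,out["top","blue"],S,out["side","blue"]); print("sleeve",box(P).round(1),g)
cv2.imwrite("pics/a.png",T["frame"][:,:,::-1]);
E
```

```text
t 26.5 TCP box mm [[ 14.  218.8 210.1]] jaw 82.26 F [ 0.4 -0.2 -0.1] T [ 0.01  0.02 -0.  ] op 0.902 q [-0.26  0.23  1.69  0.    1.23  1.44]
expected px top [[426.1, 194.0], [423.0, 196.5], [417.6, 200.9]] side [[388.9, 305.9], [387.8, 315.2], [385.9, 332.2]]
top blue [423.1 196.9] 57 (np.int64(418), np.int64(431), np.int64(190), np.int64(202))
top white [414.9 210.5] 979 (np.int64(392), np.int64(451), np.int64(169), np.int64(225))
side blue [388.8 315. ] 145 (np.int64(383), np.int64(395), np.int64(308), np.int64(322))
side white [370.3 318.3] 953 (np.int64(357), np.int64(407), np.int64(286), np.int64(338))
sleeve [[15.7 -0.4 83.6]] 0.0033248980587170865
```

```bash
python3 - <<'E'
from h import *
from scipy.optimize import least_squares
d=pickle.load(open("g12.pkl","rb")); T,S=d["top"],d["side"]; ball={}
for n,c in(("top",T),("side",S)):
    p=proj(c,world([[15,0,118]]))[0].astype(int); r=(p[0]-8,p[1]-8,p[0]+9,p[1]+9)
    for v in(150,180,205):
        m,ce,a=mask(c,[0,0,v],[180,60,255],r); print(n,"ball",v,ce.round(1),a); 
        if v==180: ball[n]=ce
    # rectified view of the plane z=16 in the box frame, 1 px = 1 mm
    X,Y=np.meshgrid(np.arange(-40,70),np.arange(-75,76)); P=world(np.c_[X.ravel(),Y.ravel(),np.full(X.size,16)]); u=proj(c,P).astype(np.float32)
    g=cv2.remap(c["frame"],u[:,0].reshape(X.shape),u[:,1].reshape(X.shape),cv2.INTER_LINEAR); hsv=cv2.cvtColor(g,cv2.COLOR_RGB2HSV)
    for y in range(-60,61,10): print(n,y,hsv[y+75,::6,2].tolist())
print("ball",box(tri(T,ball["top"],S,ball["side"])[0]).round(1))
E
```

```text
top ball 150 [427.4 193.5] 53
top ball 180 [427.5 193.1] 46
top ball 205 [427.8 192.9] 36
top -60 [154, 155, 155, 155, 54, 58, 59, 59, 62, 62, 63, 64, 64, 65, 64, 61, 254, 247, 247]
top -50 [158, 158, 154, 160, 60, 64, 65, 60, 59, 61, 61, 62, 63, 64, 64, 61, 248, 248, 247]
top -40 [156, 157, 157, 159, 57, 96, 239, 144, 142, 141, 143, 143, 146, 104, 62, 60, 255, 248, 248]
top -30 [157, 158, 158, 160, 254, 248, 246, 206, 143, 144, 144, 198, 179, 211, 136, 90, 247, 248, 248]
top -20 [159, 160, 159, 160, 250, 248, 248, 150, 143, 110, 117, 141, 224, 242, 221, 142, 252, 248, 248]
top -10 [160, 160, 160, 160, 252, 241, 251, 201, 145, 74, 75, 128, 120, 192, 153, 143, 246, 248, 248]
top 0 [163, 162, 160, 158, 142, 141, 144, 144, 127, 85, 81, 80, 120, 147, 145, 143, 250, 248, 248]
top 10 [164, 163, 158, 158, 141, 141, 143, 142, 143, 145, 144, 144, 142, 142, 145, 143, 253, 248, 248]
top 20 [163, 162, 163, 168, 180, 228, 253, 168, 141, 142, 143, 143, 142, 142, 143, 143, 243, 248, 248]
top 30 [163, 164, 164, 150, 149, 251, 251, 136, 141, 139, 140, 142, 143, 143, 126, 50, 254, 248, 248]
top 40 [16
[... 917 characters left out ...]
, 168, 167, 169, 168, 168, 168, 167, 168, 166, 169, 169, 171, 170, 169, 172, 206]
side 10 [170, 171, 169, 169, 170, 169, 167, 164, 164, 151, 139, 139, 156, 164, 167, 167, 153, 134, 211]
side 20 [170, 171, 170, 169, 168, 171, 212, 201, 160, 149, 107, 99, 121, 157, 160, 150, 94, 64, 183]
side 30 [169, 170, 168, 168, 168, 177, 233, 226, 163, 157, 133, 96, 97, 119, 122, 77, 41, 62, 196]
side 40 [169, 170, 169, 168, 167, 166, 161, 170, 133, 133, 112, 91, 94, 101, 98, 44, 35, 63, 200]
side 50 [169, 171, 170, 171, 169, 165, 96, 27, 25, 27, 40, 78, 89, 96, 110, 97, 45, 64, 201]
side 60 [170, 171, 168, 169, 168, 166, 98, 28, 22, 24, 22, 53, 101, 159, 186, 201, 132, 63, 190]
ball [[ 17.1  -2.2 121.6]]
```

```bash
python3 - <<'E'
from h import *
from scipy.optimize import least_squares
d0=pickle.load(open("c0.pkl","rb")); T=pickle.load(open("g12.pkl","rb"))["top"]
g=cv2.GaussianBlur(cv2.cvtColor(T["frame"],cv2.COLOR_RGB2GRAY),(0,0),.6)
def edges(c0):
    out=[]
    for a in np.radians(list(range(40,150,5))+list(range(-150,-35,5))):
        r=np.arange(36,56,.25); P=np.c_[c0[0]+r*np.cos(a),c0[1]+r*np.sin(a),np.full(len(r),16.)]
        ok=(P[:,0]<42)&(P[:,0]>-8); u=proj(T,world(P)).astype(np.float32)
        v=cv2.remap(g,u[:,:1],u[:,1:],cv2.INTER_LINEAR).ravel().astype(float); k=np.gradient(v); i=np.argmin(k)
        if ok.all() and k[i]<-2.5: out.append(P[i,:2])
    return np.array(out)
c=np.array([14.,-1])
for _ in range(4):
    E=edges(c); s=least_squares(lambda p:np.hypot(E[:,0]-p[0],E[:,1]-p[1])-45,c,loss="soft_l1"); c=s.x
print(len(E),c,"rms",np.sqrt(np.mean(s.fun**2)))
s=least_squares(lambda p:np.hypot(E[:,0]-p[0],E[:,1]-p[1])-p[2],[*c,45],loss="soft_l1"); print("free R",s.x)
E
```

```text
22 [13.68327575 -1.51263421] rms 0.8429879449361969
free R [14.5114211  -1.45568132 44.38486562]
```

Measurements in place of a picture: the foot sits flat, with a circle fit on the z=16 mm plane centred at x≈13.7–14.5 mm (15 mm means touching the wall). The sleeve is at x≈15.7 mm. That leaves the contact uncertain by about 1 mm, so I'm regripping lightly and nudging toward the wall to confirm by force.

Call:
drive_tool --pt "0 2 0 0 0.9" --pt "0 3.5 0 0 0.9" --pt "0 3.5 0 0 0.9" --pt "0 3.5 0 0 0.9" --pt "0 3.5 0 0 0.9" --pt "0 3.5 0 0 0.9" --pt "0 2 0 0 0.9" --pt "0 0.5 0 0 0.9" --pt "0 0 0 0 0.9"

```text
time: 27.5
eef_pos: [0.6051, -0.2888, 0.2114]
tcp_rot: [-0.705, 0.05, 0.706, 0.05]
contact_force: [0.6, 0.7, 0.3]
opening: 0.901
```

```bash
python3 look.py g13
```

```text
t 27.5 TCP box mm [[ 15.2  -5.6 211.4]] jaw 81.92 F [0.6 0.7 0.3] T [-0.    0.01  0.  ] op 0.901 q [-0.6   0.29  1.61  0.    1.24  1.12]
```

Call:
drive_tool --pt "0 -0.46 0 0 0.9" --pt "1.5 0 0 0 0.9" --pt "2 0 0 0 0.9" --pt "2 0 0 0 0.9" --pt "2 0 0 0 0.9" --pt "2 0 0 0 0.9" --pt "2 0 0 0 0.9" --pt "1.3 0 0 0 0.9" --pt "0.7 0 0 0 0.9" --pt "0 0 0 0 0.9"

```text
time: 28.6
eef_pos: [0.6056, -0.283, 0.0753]
tcp_rot: [-0.705, 0.049, 0.706, 0.05]
contact_force: [0.5, -0.7, 0.0]
opening: 0.895
```

Call:
drive_tool --pt "0 0 0 0 0.6" --pt "0 0 0 0 0.5" --pt "0 0 0 0 0.4" --pt "0 0 0 0 0.35" --pt "0 0 0 0 0.32" --pt "0 0 0 0 0.3" --pt "0 0 0 0 0.2" --pt "0 0 0 0 0" --pt "0 0 0 0 0" --pt "0 0 0 0 0" --force 20

```text
time: 29.6
eef_pos: [0.6063, -0.2838, 0.0773]
tcp_rot: [0.705, -0.049, -0.705, -0.049]
contact_force: [-1.6, 1.1, 4.4]
opening: 0.301
```

Call:
drive_tool --pt "0 0 -0.05 0 0" --pt "0 0 -0.05 0 0" --pt "0 0 0 0 0"

```text
time: 29.9
eef_pos: [0.6065, -0.2838, 0.0773]
tcp_rot: [-0.705, 0.049, 0.706, 0.049]
contact_force: [-5.0, 2.3, 6.9]
opening: 0.297
```

Call:
drive_tool --pt "-0.1 0 -0.05 0 0" --pt "0 0 -0.05 0 0" --pt "0 0 0 0 0"

```text
time: 30.2
eef_pos: [0.607, -0.2839, 0.0776]
tcp_rot: [-0.704, 0.049, 0.707, 0.049]
contact_force: [-4.9, 1.7, 4.5]
opening: 0.293
```

Call:
drive_tool --pt "-0.15 0 -0.05 0 0" --pt "0 0 -0.05 0 0" --pt "0 0 -0.05 0 0" --pt "0 0 0 0 0"

```text
time: 30.6
eef_pos: [0.6082, -0.2841, 0.0782]
tcp_rot: [-0.704, 0.049, 0.707, 0.05]
contact_force: [-5.3, 0.8, 1.4]
opening: 0.3
```

The x force holds at about 5 N while the floor load has dropped to about 6 N. That is too much for floor friction, so the foot is on the wall. I'm releasing and withdrawing.

Call:
drive_tool --pt "0 0 0 0 0.3" --pt "0 0 0 0 0.33" --pt "0 0 0 0 0.36" --pt "0 0 0 0 0.42" --pt "0 0 0 0 0.55" --pt "0 0 0 0 0.75" --pt "0 0 0 0 0.9" --pt "0 0 0.1 0 0.9" --pt "0 0 0.2 0 0.9" --pt "0 0 0 0 0.9"

```text
time: 31.6
eef_pos: [0.6064, -0.2838, 0.0793]
tcp_rot: [-0.705, 0.049, 0.705, 0.049]
contact_force: [0.0, -0.1, 0.6]
opening: 0.896
```

Call:
drive_tool --pt "-0.5 0 0 0 0.9" --pt "-1.5 0 0 0 0.9" --pt "-2 0 0 0 0.9" --pt "-2 0 0 0 0.9" --pt "-2 0 0 0 0.9" --pt "-2 0 0 0 0.9" --pt "-2 0 0 0 0.9" --pt "-2 0 0 0 0.9" --pt "0 0 0 0 0.9"

```text
time: 32.5
eef_pos: [0.6086, -0.2851, 0.2253]
tcp_rot: [0.708, -0.051, -0.703, -0.048]
contact_force: [0.3, -0.3, 0.7]
opening: 0.898
```

Call:
drive_tool --pt "0 -2 0 0 0.9" --pt "0 -3.5 0 0 0.9" --pt "0 -3.5 0 0 0.9" --pt "0 -3.5 0 0 0.9" --pt "0 -3.5 0 0 0.9" --pt "0 -3.5 0 0 0.9" --pt "0 -2 0 0 0.9" --pt "0 0 0 0 0.9"

```text
time: 33.3
eef_pos: [0.6357, -0.0668, 0.2176]
tcp_rot: [-0.704, 0.047, 0.707, 0.048]
contact_force: [-0.4, 0.2, -0.1]
opening: 0.898
```

```bash
python3 look.py g14; python3 - <<'E'
from h import *
from scipy.optimize import least_squares
d0=pickle.load(open("c0.pkl","rb")); d=pickle.load(open("g14.pkl","rb")); T,S=d["top"],d["side"]
b={}; w={}
for n,c in d.items():
    p=proj(c,world([[15,0,80]]))[0].astype(int); b[n]=mask(c,[100,90,30],[130,255,255],(p[0]-20,p[1]-20,p[0]+20,p[1]+20))[1]
    p=proj(c,world([[15,0,118]]))[0].astype(int); w[n]=mask(c,[0,0,180],[180,60,255],(p[0]-8,p[1]-8,p[0]+9,p[1]+9))[1]
print("sleeve",box(tri(T,b["top"],S,b["side"])[0]).round(1),"ball",box(tri(T,w["top"],S,w["side"])[0]).round(1))
g=cv2.GaussianBlur(cv2.cvtColor(T["frame"],cv2.COLOR_RGB2GRAY),(0,0),.6); c=np.array([14.,-1])
for _ in range(4):
    E=[]
    for a in np.radians(list(range(40,150,5))+list(range(-150,-35,5))):
        r=np.arange(36,56,.25); P=np.c_[c[0]+r*np.cos(a),c[1]+r*np.sin(a),np.full(len(r),16.)]; u=proj(T,world(P)).astype(np.float32)
        k=np.gradient(cv2.remap(g,u[:,:1],u[:,1:],cv2.INTER_LINEAR).ravel().astype(float)); i=np.argmin(k)
        if (P[:,0]<42).all() and (P[:,0]>-8).all() and k[i]<-2.5: E.append(P[i,:2])
    E=np.array(E); c=least_squares(lambda p:np.hypot(E[:,0]-p[0],E[:,1]-p[1])-45,c,loss="soft_l1").x
print("foot centre",c.round(1),len(E))
for n,roi in (("top",[(275,155,312,192),(222,115,255,148),(100,295,132,335),(450,310,530,365)]),):
    for r in roi:
        x0,y0,x1,y1=r; print("bystander diff",r,int((np.abs(d0[n]["frame"][y0:y1,x0:x1].astype(int)-d[n]["frame"][y0:y1,x0:x1]).max(2)>60).sum()))
E
```

```text
t 33.3 TCP box mm [[ 14.5 218.4 217.6]] jaw 82.26 F [-0.4  0.2 -0.1] T [-0.01  0.06 -0.03] op 0.898 q [-0.26  0.22  1.68  0.    1.24  1.44]
sleeve [[16.1 -1.  84.2]] ball [[ 17.1  -2.4 121.5]]
foot centre [14.1 -1.6] 22
bystander diff (275, 155, 312, 192) 293
bystander diff (222, 115, 255, 148) 0
bystander diff (100, 295, 132, 335) 0
bystander diff (450, 310, 530, 365) 0
```

```bash
python3 - <<'E'
from h import *
from plant import sign_off
d0=pickle.load(open("c0.pkl","rb"));d=pickle.load(open("g11.pkl","rb"));e=pickle.load(open("g14.pkl","rb"))
x0,y0,x1,y1=275,155,312,192
f=lambda a,b,n:int((np.abs(a[n]["frame"][y0:y1,x0:x1].astype(int)-b[n]["frame"][y0:y1,x0:x1]).max(2)>60).sum())
r=f(d0,d,"top"); print("ring diff at g11",r)
for k in(d0,e): print(plane(k["side"],[mask(k["side"],[0,0,150],[180,50,255],(350,232,385,266))[1]],.022))
if r<20: sign_off(); print("signed off")
E
```

```text
ring diff at g11 0
[[0.68220872 0.01170083 0.022     ]]
[[0.68187331 0.01116403 0.022     ]]
the job is handed in; nothing more can be done
signed off
```

The sphere is standing upright on the floor of the grey box, pushed up to the orange-side wall and released. I handed the job in at about 33 s, with the gripper open and clear.

**How it went in:** The tool can only turn about its vertical axis. So I gripped the sleeve and tilted the sphere about 24° in a light grip against the box's outer -x roof edge (about 14 N). I passed the low foot edge under the -x roof, then the high edge under the other lip. I righted the sphere on the floor and slid it to the wall.

**What went wrong:** The first attempt to right it jammed with the foot rim on the orange wall, at about 34 N sideways and 25 N up. I backed off and righted it clear of the wall. The sleeve also touched the -x lip lightly, at about 7 N.

**Last checks:**
- **Foot against the wall:** On a light regrip the push held at about 5 N while the floor load dropped to about 6 N. That is too much for floor friction, so the foot was on the wall before release.
- **Position afterwards:** Touching the wall means the axis at x = 15 mm in the box frame. The foot fit gave 14.1, the sleeve 16.1 and the ball 17.1 mm. These differ by up to 3 mm, which is about the calibration error, so a gap of about 1 mm or a lean of 1–2° can't be ruled out from the images alone.
- **Other instruments:** The gauge block, V-block and screwdriver showed no change in the top view. The ring was hidden from above at the end, but was unchanged in an earlier top picture and within 1 mm in the final side view. I did not compare the fixed fixture.
- **No final look:** I had used all 12 pictures by the time it was nearly upright, so the end state was checked only by measurements.

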